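Release the jammed fittings drawer

ROBOT

A 6-joint arm with a two-finger parallel gripper is mounted at the origin on the work surface. World frame = base frame: x ahead of the robot, y to its left, z up, the work surface at z = 0. Lengths are in m, angles in rad, forces in N, time in s.
With the tool pointing down it reaches from about 0.425 to 1.125 m from the base axis. Payload 14.9 kg.
Tool frame: the origin (TCP) lies at the very end of the fingers, on their centre line; the grasp point (between the pads) lies arm.hold_point_z behind it (arm.hold_point_z is the distance from the TCP to the grasp point, in m); z points along the fingers, y is the line along which they close (so a half turn about z gives the same grasp; the last joint's range is limited). The gripper opens to 91 mm and grips with 3 to 60 N. Pads are 32 mm wide; open, the fingers measure 118 mm over their backs; the gripper's body (76 mm by 178 mm) begins 60 mm behind the grasp point.
Start: joints at [-1.205, 0.379, 1.734, -0, 1.028, -0.033], TCP at [0.272, -0.645, 0.214] pointing down, gripper open.
Joint ranges: [-2.77, 2.77], [-0.74, 2.19], [0, 2.66], [-1.06, 4.2], [0.31, 2.87], [-3.08, 3.08]. Speed limits (rad/s): [1.89, 1.89, 2.39, 3.14, 3.14, 3.14].

INTERFACE

Orientations are given as a unit quaternion [w, x, y, z].
In Python, from plant import arm, cams, spotter gives the robot as it stands. The module is installed in compiled form; this text tells all that it offers.
- The arm moves only by the tool drive_tool, never from a script. Its argument "deltas" is a list of rows, each a list of 3 entries, a list of its own where there are three numbers: the opening in per cent of the stroke, from 0 (shut) to 100 (fully open), then the shift along the tool's x, y, z in mm, then the turn about the tool's z in degrees. In form: [[jaw, [x, y, z], spin], ...]. A call has 1 to 8 rows; each row is the pose to reach, as a shift and turn from the pose commanded when the call began, along the tool's axes at that moment; what a row does not reach only later rows make up. A row lasts 1/12 s, in which the tool goes at most 41.7 mm and 7.16 degrees, less where a joint would pass 70% of its speed; a pose out of reach is approached as far as the arm can. A call with a gripper value outside its range is refused whole. The fingers move at their own pace and stop on an object; "force" is the grip in N (left out, the last holds). Time passes only in rows, so rows that repeat a pose let the fingers close. It gives the time, the measured TCP pose, the force, the opening and the grip force at its end, in the units of the state.
- arm.sense(): the state, without advancing time (a new reading comes with each control period).
- cams.grab_frame(name): name is "scene" or "top" or "wrist"; returns a dict with "frame" (480x640x3 uint8, red, green, blue), "depth" (480x640 float32, m along the optical axis (not along the pixel's ray), 0 where there is no reading), "fov_y" (degrees; the focal length in pixels is half the picture's height over the tangent of half this angle, whatever the lens; pixels are square), "cx", "cy" (the principal point, pixels), "k1" (the pictures are not rectified: a ray, as slopes to the right and down, at radius r is drawn at 1 + k1 r^2 times it, then the intrinsics apply), "extrinsics" (4x4, takes a point from camera to world coordinates). Camera axes: x right, y down, z forward; pixel columns grow to the right and rows downward; lengths in m; the calibration is good to about 2 mm. A picture is of the moment at which its call begins.
- arm.job_done(): hands the job in; it is judged then, once.
Trained networks look in a picture, given as the dict that the camera call returned (one of the last four; its "shot" number tells which), for a name from the list of things; names that differ only in an ending like _2 or _b are one class to them, and where a whole thing is asked for, a point or a joint stands for the part that bears it (a point fixed in the world has none). Each returns a list of dicts, best first, with "score" (0 to 1); they miss things now and then, are a little off and sometimes report something else, mostly with a low value. They report only what shows in the picture. A call takes as long as a camera call. They do not tell look-alikes from the thing itself.
- spotter.cut_out(picture, thing): "pixels" (480x640 bool, what is visible of it) and "location" ([column, row] in pixels, amid what is visible of it).
The state is a dict: "time": time; "joint_pos": joint angles; "joint_velocities": joint speeds; "tau": joint torques, N m; "tool_pos": TCP position; "orientation": TCP orientation; "contact_force": force on the tool from outside, world axes, zero at the start; "moment": the same for the moment, N m; "finger_gap": opening from 0.0 (shut) to 1.0 (fully open); "gripper_force": force on a finger pad.
Only numpy, scipy, OpenCV 4.12 (cv2) and the standard library are available. Lean on these libraries where they do the work, as an engineer would, in place of code of your own. Each camera call takes 0.05 s, during which the arm holds its last target. There are 200 camera calls.

TASK

The drawer of the small grey fittings cabinet is shut by its spring catch. Take the release dowel (the tool with the straight round wooden grip) from the tool block, push it gently through the hole in the cabinet's top to press the catch down without forcing it against its stop, and keep it pressed until the drawer has slid all the way out by itself. Then put the dowel back upright and fully home in the block hole it came from and let go, leaving everything else as it stands.

Things in the scene. Friction and masses are not known exactly. Their poses are not given: they have to be found in the camera images.
- dowel: release dowel, loose, about 70 g, upright in a hole of the tool block: pale wooden rod 8 mm thick, 50 mm long, its lowest 6 mm tapering to a flat 5 mm tip, under a straight cylindrical darker wooden grip 23 mm wide, 65 mm tall. Origin at the tip, z up the axis: grip from z = 50 to 115 mm. Stored, its shoulder rests on the block, only the grip shows and the tip is 10 mm above the table
- tool_block: fixed dark wooden block 70 (x) x 170 (y) x 60 mm high, origin at the centre of its underside; in its top three round holes 11 mm wide, 55 mm deep, in a row at y = -55, 0 and +55 mm. Each holds one tool, in an order that changes; close the fingers along the block's x axis to keep clear of the dowel's neighbours
- cabinet: fixed small grey steel cabinet 200 (x, depth) x 160 (y, width) x 120 mm high, origin at the centre of its underside; the drawer's front, 12 mm thick and without a handle, covers its -x side. Its top is 5 mm thick and has one hole and four small screw heads near the corners. Dowel forces above 22 N on the cabinet or its catch do harm
- release_hole (a point): centre of the round hole in the cabinet's top, 12 mm in diameter with a flat steel collar, at the level of the top surface (120 mm above the table), 40 mm behind the cabinet's front edge and 30 mm to +y of its middle; axes as the cabinet's, z up
- catch_zone (a point): point 20 mm straight below release_hole. The flat top of the sprung catch, 22 mm wide, is within 10 mm above or below it (differs each time, not measured: feel for it). Touched it pushes back with 4 N, plus 0.7 N per mm pressed; it frees the drawer at 5 mm (7.5 N, up to 10 with rubbing) and meets a hard stop at 8.5 mm (10 N), where the force rises steeply
- drawer (a joint): how far the drawer is out, in m: 0 shut, 0.045 all the way out to the cabinet's -x. A spring of about 3 N against a damper drives it out in 2 to 3 s while the catch is held down; past 0.042 the catch comes up behind it and keeps it out. If the catch is let up earlier it rubs on the drawer and stops it; pressing again lets it go on
- awl: bystander, loose, in another hole of the tool block: pear-shaped wooden handle up to 38 mm wide and 54 mm tall; origin at its point, 10 mm above the table
- punch: bystander, loose, in another hole of the tool block: plain steel cylinder 16 mm wide and 38 mm tall above the block; origin at its point, 10 mm above the table
- fitting: bystander, loose brass fitting 24 mm wide, 26 mm tall, standing on the rear of the cabinet's top; origin under its centre
- elbow: bystander, loose brass elbow fitting about 40 mm long and 22 mm tall on the table; origin under its round body
- seal: bystander, loose black rubber ring 34 mm wide and 6 mm tall on the table; origin under its centre
- wrench: bystander, loose steel wrench 170 mm long lying on the table; origin at its middle, x along it
- screwdriver: bystander, loose screwdriver 200 mm long lying on the table; origin at its middle, x along it
- oil_jar: bystander, loose jar 56 mm wide and 70 mm tall on the table; origin under its centre
Things that resemble listed ones, but are neither listed nor needed, are in the scene too. Leave any pink or purple look-alike of the dowel alone.

How it is judged:
By the outcome, as a careful person would: the job done as asked, in the order asked, and still so for the second after the job is handed in, with the robot touching nothing.
It also fails if it takes over 51 s, if anything falls off the work surface, if the arm or the gripper's body presses on something with over 40 N, if the wrist force passes 120 N, or if a joint passes its speed limit or range.

## Working session

There is one attempt and no reset: what is moved stays moved. The work goes in short steps, Python scripts to look and compute and a tool call to move; the robot and the scene stay as the last step left them, time stands still between calls to the robot, and variables do not carry over. Pictures are saved under pics/ and viewed, at most 10 in all, crops included, and the job is handed in when it is done.

Besides the shell and the picture viewer there is one more tool, called after "Request:" by a JSON object that holds its "op" and its "data". drive_tool: Moves the arm, as the interface text tells. Its arguments: {"type":"object","properties":{"deltas":{"type":"array","items":{"type":"array"}},"force":{"type":"number"}},"required":["deltas"]}

```bash
mkdir -p pics
cat > h.py <<'E'
import numpy as np, cv2
from plant import arm, cams, spotter
def cal(p):
    f=240/np.tan(np.radians(p["fov_y"])/2)
    return np.array([[f,0,p["cx"]],[0,f,p["cy"]],[0,0,1]]), np.array([p["k1"],0,0,0,0.])
def world(p,uv,d=None):
    """pixels -> world using depth (or given depth array)"""
    K,D=cal(p); uv=np.atleast_2d(np.asarray(uv,float))
    n=cv2.undistortPoints(uv[:,None],K,D)[:,0]
    if d is None: d=p["depth"][uv[:,1].round().astype(int),uv[:,0].round().astype(int)]
    c=np.c_[n*np.c_[d],np.ones(len(uv))*d]
    E=np.array(p["extrinsics"]); return c@E[:3,:3].T+E[:3,3]
def plane(p,uv,z):
    """pixels -> world on plane z"""
    a=world(p,uv,np.ones(len(np.atleast_2d(uv)))); o=np.array(p["extrinsics"])[:3,3]
    v=a-o; return o+v*((z-o[2])/v[:,2])[:,None]
def maskpts(p,m):
    r,c=np.nonzero(m); w=world(p,np.c_[c,r]); return w[p["depth"][r,c]>0]
def save(p,n,crop=None,s=1):
    im=p["frame"]
    if crop: im=im[crop[1]:crop[3],crop[0]:crop[2]]
    im=cv2.resize(im,None,fx=s,fy=s,interpolation=cv2.INTER_CUBIC)
    cv2.imwrite(f"pics/{n}.png",im[:,:,::-1])
E
python3 - <<'E'
from h import *
print(arm.hold_point_z, arm.sense())
for n in("top","scene"):
    p=cams.grab_frame(n); save(p,n+"0"); print(n,p["fov_y"],p["k1"],np.round(p["extrinsics"],3).tolist())
    for t in("dowel","tool_block","cabinet","release_hole","awl","punch","fitting"):
        for r in spotter.cut_out(p,t)[:4]:
            w=maskpts(p,r["pixels"]); 
            if len(w): print(t,round(r["score"],2),np.round(r["location"]),r["pixels"].sum(),np.median(w,0).round(3),w.min(0).round(3),w.max(0).round(3))
E
```

```text
0.0188 {'time': 0.0, 'joint_pos': array([-1.20527850e+00,  3.79382316e-01,  1.73477763e+00, -5.91544432e-05,
        1.02849081e+00, -3.32827516e-02]), 'joint_velocities': array([-1.36908708e-03,  1.60537601e-04, -1.26315631e-03, -2.03419770e-05,
       -1.12053982e-03,  2.51586753e-04]), 'tau': array([-3.92241287e-03, -7.63722897e+01, -4.34373987e+01,  6.48690644e-02,
        4.22884338e-02, -9.92035689e-05]), 'tool_pos': array([ 0.27167271, -0.64470636,  0.21330817]), 'orientation': array([-5.17578605e-04,  9.80182382e-01,  1.98096486e-01, -1.12457499e-04]), 'contact_force': array([ 0.3645742 ,  0.1397741 , -0.91275308]), 'moment': array([-0.00977826, -0.00856859,  0.00796601]), 'gripper_force': 0.0, 'finger_gap': 1.002636477500332}
top 54.64503658362205 -0.03933612429607152 [[0.024, -0.991, 0.132, 0.433], [-1.0, -0.024, -0.001, -0.026], [0.004, -0.132, -0.991, 1.193], [0.0, 0.0, 0.0, 1.0]]
dowel 0.52 [338. 305.] 71 [ 0.432 -0.081  0.114] [ 0.423 -0.09   0.071] [ 0.443 -0.071  0.119]
dowel 0.48 [361. 240.] 106 [ 0.582 -0.128  0.112] [ 0.573 -0.139 -0.002] [ 0.607 -0.119  0.119]
too
[... 1083 characters left out ...]
 [0.674 0.511 0.014]
tool_block 0.93 [278. 194.] 2062 [ 0.519 -0.18   0.057] [ 0.414 -0.32  -0.007] [ 0.595 -0.113  0.12 ]
tool_block 0.74 [292. 194.] 212 [ 0.503 -0.14   0.102] [ 0.488 -0.156  0.058] [ 0.509 -0.132  0.131]
tool_block 0.31 [264. 291.] 109 [ 0.718 -0.026  0.005] [ 0.702 -0.041 -0.003] [ 0.735 -0.007  0.014]
cabinet 0.57 [386. 324.] 9685 [0.664 0.256 0.119] [ 0.454  0.118 -0.006] [0.745 0.326 0.147]
cabinet 0.37 [471. 384.] 736 [0.604 0.456 0.007] [ 0.516  0.407 -0.005] [0.675 0.511 0.014]
release_hole 0.6 [384. 325.] 9847 [0.663 0.256 0.119] [ 0.448  0.118 -0.006] [0.745 0.326 0.145]
awl 0.48 [274. 179.] 238 [ 0.504 -0.195  0.102] [ 0.405 -0.296 -0.005] [ 0.518 -0.182  0.117]
```

View pics/top0.png

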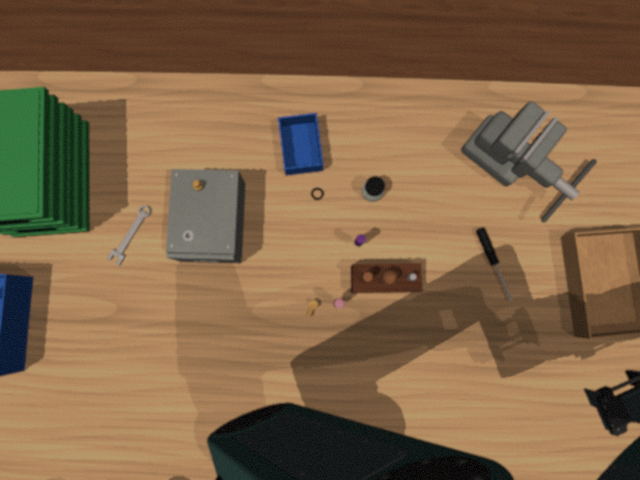

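View pics/scene0.png

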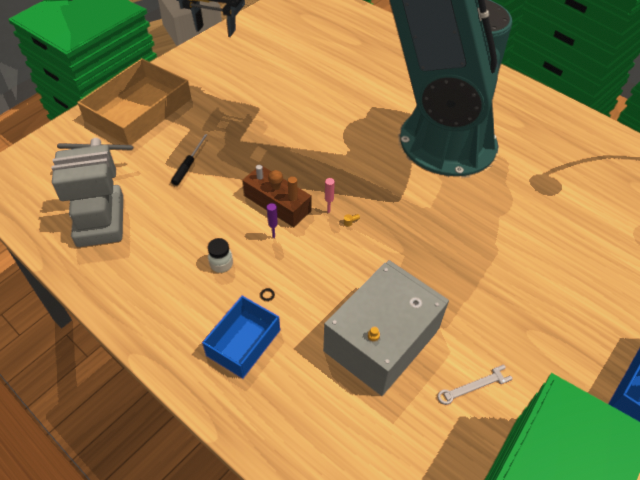

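The top view shows the tool block at about (387,277), with a brown cylinder at (368,277), the pear-shaped awl at (390,277) and the steel punch at (412,277). A pink look-alike stands at (339,302) and a purple one at (361,240). The cabinet hole is at (188,236). In the scene view the brown grip is at (292,187), the pink look-alike at (329,190), the purple one at (272,215) and the hole at (416,302). The dowel is the brown straight cylinder in the block. I'll confirm that with a crop.

Run:
```python
from h import *
p=cams.grab_frame("scene"); save(p,"crop0",(230,140,370,245),5)
t=cams.grab_frame("top")
def report(name,w,zlo,zhi):
    w=w[(w[:,2]>zlo)&(w[:,2]<zhi)]; r=cv2.minAreaRect((w[:,:2]*1000).astype(np.float32)); print(name,len(w),r)
for q in(t,p):
    g=np.mgrid[0:480,0:640]; w=world(q,np.c_[g[1].ravel(),g[0].ravel()])
    b=w[(abs(w[:,0]-.5)<.07)&(abs(w[:,1]+.2)<.12)]; report("block",b,.055,.066); 
    b=w[(abs(w[:,0]-.5)<.03)&(abs(w[:,1]+.14)<.025)]; report("grip",b,.115,.13)
    b=w[(abs(w[:,0]-.63)<.2)&(abs(w[:,1]-.24)<.15)]; report("cab",b,.113,.124)
print("hole",plane(t,[188,236],.12),plane(p,[416,302],.12)); print("grip",plane(t,[368,277],.125),plane(p,[293,182],.125))
```

```text
block 1632 ((497.3097229003906, -201.36685180664062), (70.18699645996094, 170.69639587402344), 2.1327641010284424)
grip 78 ((496.0776672363281, -145.39549255371094), (20.689767837524414, 20.938823699951172), 2.167625904083252)
cab 5812 ((634.2249755859375, 242.99832153320312), (212.62704467773438, 162.9374542236328), 0.09584864228963852)
block 1098 ((496.9273681640625, -183.14389038085938), (84.52274322509766, 216.44894409179688), 7.295921325683594)
grip 73 ((498.4258728027344, -144.0281982421875), (25.083709716796875, 19.23773956298828), 42.29752731323242)
cab 6859 ((635.2701416015625, 243.64614868164062), (216.78985595703125, 161.86155700683594), 0.3348158597946167)
hole [[0.57823437 0.27235726 0.12      ]] [[0.57962373 0.27486069 0.12      ]]
grip [[ 0.49267232 -0.14854024  0.125     ]] [[ 0.50104423 -0.13829941  0.125     ]]
```

View pics/crop0.png

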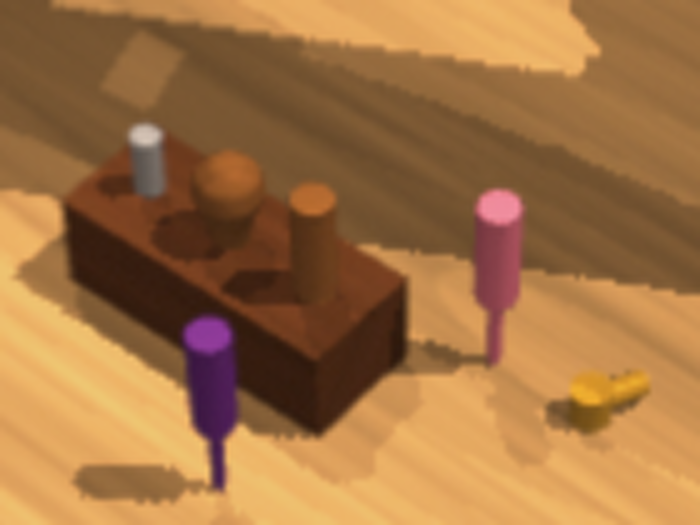

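The crop confirms the straight brown cylinder in the block's +y end hole is the dowel. The pink and purple ones stand free. Next I go above it.

Request:
{"op": "drive_tool", "data": {"deltas": [[70,[50,-46,0],-7],[70,[80,-74,0],-14],[70,[110,-102,0],-21],[70,[140,-130,0],-28],[70,[170,-158,0],-35],[70,[200,-186,0],-42],[70,[230,-214,0],-49],[70,[260,-242,0],-56]]}}

```text
time: 1.57
tool_pos: [0.4089, -0.3393, 0.2141]
orientation: [0.0, 0.771, 0.637, 0.0]
contact_force: [1.1, -0.4, -0.3]
finger_gap: 0.699
gripper_force: 0.0
```

```bash
cat >> h.py <<'E'
def go(x,y,z,yaw):
    """tool shift (mm) and spin (deg) to world TCP x,y,z with tool-x yaw"""
    from scipy.spatial.transform import Rotation as R
    s=arm.sense(); o=s["orientation"]; r=R.from_quat([o[1],o[2],o[3],o[0]]).as_matrix()
    y0=np.degrees(np.arctan2(r[1,0],r[0,0]))
    print("at",s["time"],s["tool_pos"].round(4),"yaw",y0.round(2),"tilt",r[:,2].round(4),"F",s["contact_force"].round(2),"gap",round(s["finger_gap"]*91,1))
    print("shift",((np.array([x,y,z])-s["tool_pos"])@r*1000).round(1),"spin",round(y0-yaw,2))
E
python3 -c "
from h import *
go(.4958,-.1459,.20,92.1)"
```

```text
at 1.5667 [ 0.4089 -0.3393  0.2141] yaw 79.18 tilt [ 4.e-04 -3.e-04 -1.e+00] F [ 1.09 -0.38 -0.31] gap 63.6
shift [206.3  49.   14.1] spin -12.92
```

Request:
{"op": "drive_tool", "data": {"deltas": [[70,[40,9,2],-7],[70,[80,18,5],-13],[70,[120,27,8],-13],[70,[155,35,11],-13],[70,[188,44,14],-13],[70,[188,44,14],-13]]}}

```text
time: 2.07
tool_pos: [0.4895, -0.1611, 0.1997]
orientation: [-0.0, 0.694, 0.72, 0.0]
contact_force: [-0.7, -0.9, 0.1]
finger_gap: 0.701
gripper_force: 0.0
```

Run:
```python
from h import *
go(.4958,-.1459,.20,92.1)
p=cams.grab_frame("wrist"); save(p,"w1"); print(np.round(p["extrinsics"],3).tolist())
g=np.mgrid[0:480,0:640]; d=p["depth"].ravel()>0; w=world(p,np.c_[g[1].ravel(),g[0].ravel()])[d]
k=(abs(w[:,0]-.496)<.03)&(abs(w[:,1]+.146)<.025)&(w[:,2]>.117)&(w[:,2]<.133); print(cv2.minEnclosingCircle((w[k,:2]*1000).astype(np.float32)),w[k].mean(0),k.sum())
```

```text
at 2.0667 [ 0.4895 -0.1611  0.1997] yaw 92.03 tilt [ 2.e-04  7.e-04 -1.e+00] F [-0.69 -0.87  0.06] gap 63.8
shift [15.   6.8 -0.3] spin -0.07
[[0.999, 0.034, 0.011, 0.487], [0.035, -0.961, -0.274, -0.083], [0.001, 0.274, -0.962, 0.37], [0.0, 0.0, 0.0, 1.0]]
((495.587646484375, -146.9620361328125), 11.464028358459473) [ 0.49542875 -0.14601197  0.12381891] 1114
```

View pics/w1.png

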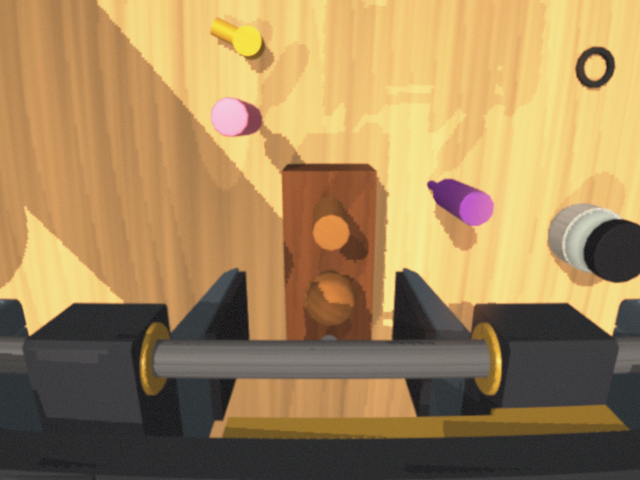

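Request:
{"op": "drive_tool", "data": {"deltas": [[70,[0,0,0],0],[70,[0,0,0],0]]}}

```text
time: 2.28
tool_pos: [0.4878, -0.1658, 0.2001]
orientation: [0.0, 0.696, 0.718, -0.0]
contact_force: [0.3, -0.3, -0.5]
finger_gap: 0.699
gripper_force: 0.0
```

```bash
python3 -c "
from h import *
go(.4955,-.1462,.074,92.1)"
```

```text
at 2.2833 [ 0.4878 -0.1658  0.2001] yaw 91.83 tilt [ 1.e-04 -2.e-04 -1.e+00] F [ 0.31 -0.29 -0.47] gap 63.6
shift [ 19.4   8.3 126.1] spin -0.27
```

Request:
{"op": "drive_tool", "data": {"deltas": [[70,[10,4,10],0],[70,[19.5,8.3,40],-0.3],[70,[19.5,8.3,65],-0.3],[70,[19.5,8.3,85],-0.3],[70,[19.5,8.3,105],-0.3],[70,[19.5,8.3,119],-0.3],[70,[19.5,8.3,126],-0.3],[70,[19.5,8.3,126],-0.3]]}}

```text
time: 2.95
tool_pos: [0.4946, -0.1454, 0.0723]
orientation: [-0.001, 0.694, 0.72, -0.001]
contact_force: [0.1, -0.3, -0.2]
finger_gap: 0.701
gripper_force: 0.0
```

Request:
{"op": "drive_tool", "data": {"deltas": [[30,[0,0,0],0],[20,[0,0,0],0],[10,[0,0,0],0],[10,[0,0,0],0],[10,[0,0,0],0],[10,[0,0,0],0]], "force": 40}}

```text
time: 3.45
tool_pos: [0.4959, -0.1454, 0.0743]
orientation: [0.0, 0.694, 0.72, 0.0]
contact_force: [-0.0, -0.4, 0.1]
finger_gap: 0.292
gripper_force: 0.0
```

```bash
python3 -c "
from h import *
go(.4955,-.1462,.16,92.1); print(arm.sense()['gripper_force'])"
```

```text
at 3.45 [ 0.4959 -0.1454  0.0743] yaw 92.15 tilt [ 6.e-04 -2.e-04 -1.e+00] F [-0.02 -0.43  0.12] gap 26.5
shift [ -0.8  -0.4 -85.7] spin 0.05
0.0
```

Request:
{"op": "drive_tool", "data": {"deltas": [[0,[0,0,0],0],[0,[0,0,0],0],[0,[0,0,0],0],[0,[0,0,0],0]], "force": 40}}

```text
time: 3.78
tool_pos: [0.4959, -0.1454, 0.0742]
orientation: [0.0, 0.694, 0.72, 0.0]
contact_force: [-0.5, -0.2, 5.9]
finger_gap: 0.248
gripper_force: 40.0
```

```bash
python3 -c "
from h import *
go(.4955,-.1462,.16,92.1); print(arm.sense()['gripper_force'])"
```

```text
at 3.7833 [ 0.4959 -0.1454  0.0742] yaw 92.15 tilt [ 2.e-04 -1.e-04 -1.e+00] F [-0.46 -0.15  5.86] gap 22.6
shift [ -0.8  -0.4 -85.8] spin 0.05
40.00125825405121
```

Request:
{"op": "drive_tool", "data": {"deltas": [[0,[0,0,-6],0],[0,[0,0,-20],0],[0,[0,0,-40],0],[0,[0,0,-65],0],[0,[0,0,-95],0],[0,[0,0,-125],0],[0,[0,0,-145],0],[0,[0,0,-145],0]]}}

```text
time: 4.45
tool_pos: [0.4976, -0.146, 0.2234]
orientation: [0.003, 0.694, 0.72, 0.001]
contact_force: [0.7, -0.4, -0.8]
finger_gap: 0.25
gripper_force: 40.0
```

```bash
python3 -c "
from h import *
go(.579,.2735,.21,92.1); print(arm.sense()['gripper_force'])"
```

```text
at 4.45 [ 0.4976 -0.146   0.2234] yaw 92.15 tilt [ 0.0058 -0.002  -1.    ] F [ 0.68 -0.43 -0.76] gap 22.8
shift [416.2  97.   13.1] spin 0.05
39.99969720840454
```

Request:
{"op": "drive_tool", "data": {"deltas": [[0,[15,4,0],0],[0,[45,11,0],0],[0,[80,19,0],0],[0,[115,27,0],0],[0,[150,35,0],0],[0,[185,43,0],0],[0,[220,51,0],0],[0,[255,59,0],0]]}}

```text
time: 5.12
tool_pos: [0.5447, 0.1134, 0.2184]
orientation: [-0.0, 0.694, 0.72, -0.0]
contact_force: [0.6, -0.9, -1.2]
finger_gap: 0.242
gripper_force: 40.0
```

Request:
{"op": "drive_tool", "data": {"deltas": [[0,[35,8,0],0],[0,[70,16,0],0],[0,[100,24,0],0],[0,[125,30,0],0],[0,[145,36,0],0],[0,[155,38,0],0],[0,[155,38,0],0],[0,[155,38,0],0]]}}

```text
time: 5.78
tool_pos: [0.5767, 0.2676, 0.2183]
orientation: [-0.0, 0.694, 0.72, -0.001]
contact_force: [-0.8, -0.3, -1.0]
finger_gap: 0.246
gripper_force: 40.0
```

Run:
```python
from h import *
go(.579,.2735,.20,92.1)
p=cams.grab_frame("wrist"); save(p,"w2"); t=cams.grab_frame("scene"); save(t,"s2",(330,170,490,290),5)
np.savez("w2.npz",**{k:p[k] for k in("depth","fov_y","cx","cy","k1","extrinsics","frame")})
```

```text
at 5.7833 [0.5767 0.2676 0.2183] yaw 92.18 tilt [-1.e-03 -6.e-04 -1.e+00] F [-0.76 -0.26 -1.05] gap 22.3
shift [ 5.9  2.5 18.3] spin 0.08
```

View pics/w2.png

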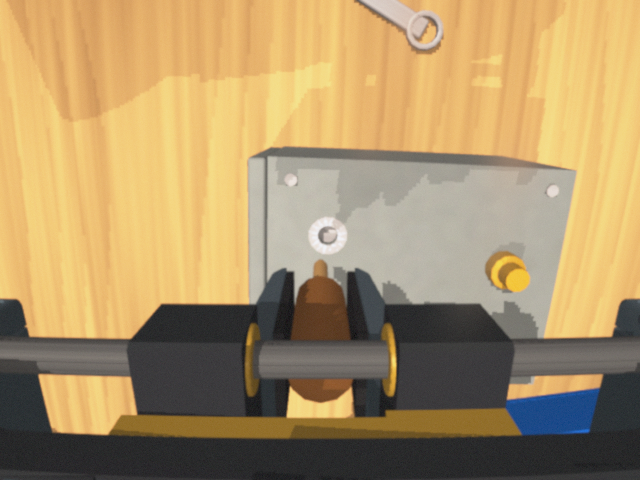

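The wrist view shows the hole collar at about (328,236) and the rod tip at about (320,263). Both lie clear of the fitting at (510,275).

Run:
```python
from h import *
p=dict(np.load("w2.npz")); p={k:(v if v.ndim else float(v)) for k,v in p.items()}
im=p["frame"]; hsv=cv2.cvtColor(im,cv2.COLOR_RGB2HSV)
roi=np.zeros((480,640),bool); roi[210:262,300:356]=1
b=roi&(hsv[...,2]>195)&(hsv[...,1]<40); b[258:,]=0
r,c=np.nonzero(b); h=cv2.convexHull(np.c_[c,r]); e=cv2.fitEllipse(h); print("collar",e,b.sum())
print("hole",plane(p,[e[0]],.12), "depth-based",world(p,[[e[0][0]-15,e[0][1]],[e[0][0]+15,e[0][1]]]))
m=(hsv[...,1]>70)&roi; m[:, :]=False; m[250:280,300:345]=(hsv[250:280,300:345,1]>70)
for row in range(256,280,2):
    x=np.nonzero(m[row])[0]; print(row,(x.min(),x.max()) if len(x) else None, p["depth"][row,320].round(4))
print("tip",plane(p,[[320,263]],.1545),"E",np.round(p["extrinsics"],4).tolist())
save(p,"w2c",(270,200,390,300),6)
```

```text
collar ((318.2779846191406, 234.42604064941406), (48.85040283203125, 56.10861587524414), 95.81671142578125) 1323
hole [[0.57515397 0.27426603 0.12      ]] depth-based [[0.56529214 0.27367838 0.11919359]
 [0.5854497  0.27172924 0.10900206]]
256 None 0.2824
258 None 0.2816
260 (np.int64(318), np.int64(322)) 0.2413
262 (np.int64(315), np.int64(324)) 0.237
264 (np.int64(314), np.int64(325)) 0.2334
266 (np.int64(314), np.int64(326)) 0.2315
268 (np.int64(314), np.int64(326)) 0.2271
270 (np.int64(314), np.int64(326)) 0.2253
272 (np.int64(313), np.int64(326)) 0.2206
274 (np.int64(313), np.int64(326)) 0.2182
276 (np.int64(313), np.int64(327)) 0.1928
278 (np.int64(311), np.int64(329)) 0.1919
tip [[0.57660881 0.26625625 0.1545    ]] E [[0.9993, 0.0364, 0.0102, 0.5738], [0.0378, -0.9607, -0.2749, 0.3456], [-0.0002, 0.2751, -0.9614, 0.3882], [0.0, 0.0, 0.0, 1.0]]
```

View pics/w2c.png

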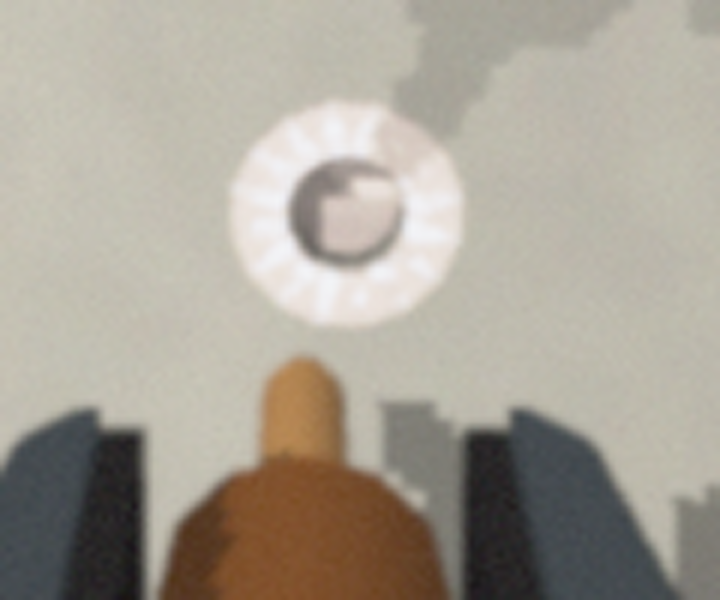

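View pics/s2.png

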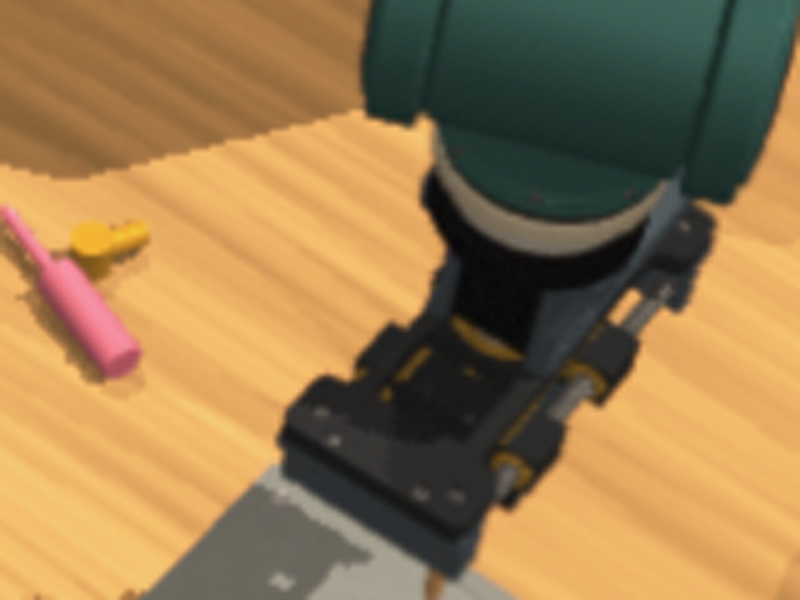

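In the scene crop the pink look-alike near (344,228) seems to be lying down. I'll check that with numbers and one view before going on.

Run:
```python
from h import *
t=cams.grab_frame("scene"); save(t,"s3")
def pink(im): 
    h=cv2.cvtColor(im,cv2.COLOR_RGB2HSV); return (h[...,0]>160)&(h[...,0]<178)&(h[...,1]>70)&(h[...,2]>90)
def purp(im):
    h=cv2.cvtColor(im,cv2.COLOR_RGB2HSV); return (h[...,0]>128)&(h[...,0]<160)&(h[...,1]>80)
a=cv2.imread("pics/scene0.png")[:,:,::-1].copy()
for n,f in(("pink",pink),("purple",purp)):
    for k,im in(("before",a),("now",t["frame"])):
        r,c=np.nonzero(f(im)); print(n,k,len(r),c.min(),c.max(),r.min(),r.max())
    w=maskpts(t,f(t["frame"])); print(np.percentile(w,[3,50,97],axis=0).round(3).tolist())
g=cams.grab_frame("top"); m=pink(g["frame"]); r,c=np.nonzero(m); w=maskpts(g,m); print("top pink",len(r),np.percentile(w,[3,50,97],axis=0).round(3).tolist() if len(w) else 0)
```

```text
pink before 191 268 333 178 237
pink now 241 246 356 212 275
[[0.444, -0.118, 0.009], [0.468, -0.001, 0.02], [0.684, 0.034, 0.027]]
purple before 211 267 276 203 236
purple now 263 246 271 238 274
[[0.607, -0.123, 0.01], [0.672, -0.1, 0.019], [0.706, -0.088, 0.026]]
top pink 224 [[0.441, -0.122, -0.001], [0.461, -0.008, 0.02], [0.7, 0.028, 0.027]]
```

View pics/s3.png

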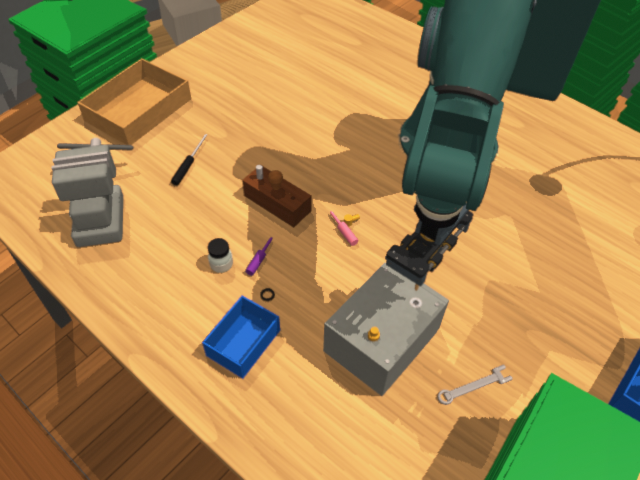

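Both free-standing look-alikes, the pink at about (345,228) and the purple at about (258,257), have toppled from their narrow tips. I didn't touch either: the nearest pass was over 30 mm away with no force reading. I leave them alone and refine the hole and tip positions.

Run:
```python
from h import *
p=dict(np.load("w2.npz")); p={k:(v if v.ndim else float(v)) for k,v in p.items()}
H=plane(p,[[327.9,235.5]],.12)[0]; T=plane(p,[[320.5,261.5]],.1545)[0]; print(H,T,"H-T mm",(H-T)*1000)
s=arm.sense(); print(s["tool_pos"]); q=s["tool_pos"]+H-T; go(q[0],q[1],.185,92.15)
```

```text
[0.58149414 0.27377621 0.12      ] [0.57686508 0.2671885  0.1545    ] H-T mm [  4.62905192   6.58771531 -34.5       ]
[0.5771247  0.26690963 0.21893962]
at 5.9833 [0.5771 0.2669 0.2189] yaw 92.09 tilt [-2.e-04 -1.e-04 -1.e+00] F [-0.48  0.89 -0.26] gap 22.2
shift [ 6.4  4.9 33.9] spin -0.06
```

Request:
{"op": "drive_tool", "data": {"deltas": [[0,[3,2.4,8],0],[0,[6.4,4.9,16],0],[0,[6.4,4.9,24],0],[0,[6.4,4.9,28],0],[0,[6.4,4.9,28],0],[0,[6.4,4.9,28],0]]}}

```text
time: 6.48
tool_pos: [0.5817, 0.2744, 0.1904]
orientation: [-0.0, 0.694, 0.72, -0.0]
contact_force: [0.1, -0.2, -0.2]
finger_gap: 0.245
gripper_force: 40.0
```

Run:
```python
from h import *
go(.5814,.2737,.1875,92.15)
p=cams.grab_frame("wrist"); save(p,"w4",(260,210,400,310),5)
np.savez("w4.npz",**{k:p[k] for k in("depth","fov_y","cx","cy","k1","extrinsics","frame")})
```

```text
at 6.4833 [0.5817 0.2744 0.1904] yaw 92.15 tilt [-9.e-04 -3.e-04 -1.e+00] F [ 0.13 -0.22 -0.19] gap 22.3
shift [-0.7 -0.3  2.9] spin -0.0
```

View pics/w4.png

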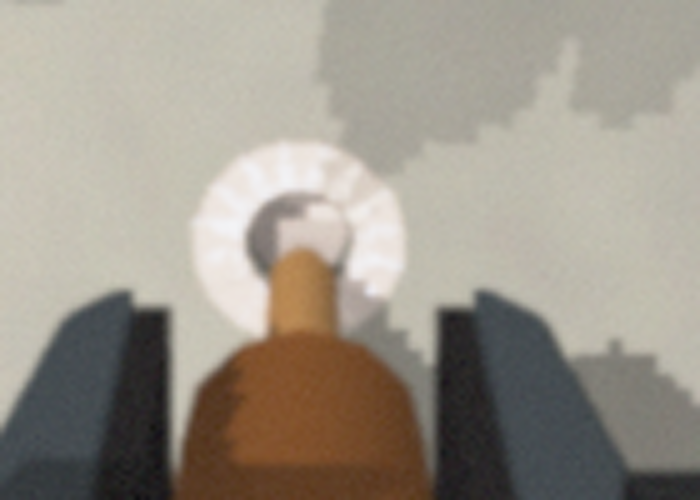

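The crop shows the tip at about (320.6,261.6) just above the hole, whose centre is at about (319.8,257.6). I'll compute the remaining offset.

Run:
```python
from h import *
p=dict(np.load("w4.npz")); p={k:(v if v.ndim else float(v)) for k,v in p.items()}
H=plane(p,[[319.8,257.6]],.12)[0]; T=plane(p,[[320.6,261.6]],.1264)[0]; print(H,T,"H-T mm",(H-T)*1000)
s=arm.sense(); q=s["tool_pos"]+H-T; go(q[0],q[1],.1704,92.15)
```

```text
[0.58136133 0.27432888 0.12      ] [0.58184732 0.27397841 0.1264    ] H-T mm [-0.48598652  0.35047069 -6.4       ]
at 6.5333 [0.5819 0.2745 0.1909] yaw 92.15 tilt [-2.e-04 -1.e-04 -1.e+00] F [-0.47 -0.1  -0.45] gap 22.5
shift [ 0.4 -0.5 20.5] spin -0.0
```

Request:
{"op": "drive_tool", "data": {"deltas": [[0,[0.4,-0.5,3],0],[0,[0.4,-0.5,6],0],[0,[0.4,-0.5,9],0],[0,[0.4,-0.5,12],0],[0,[0.4,-0.5,13.5],0],[0,[0.4,-0.5,13.5],0]]}}

```text
time: 7.03
tool_pos: [0.5812, 0.2748, 0.177]
orientation: [-0.0, 0.694, 0.72, -0.0]
contact_force: [-0.5, -0.3, 0.2]
finger_gap: 0.245
gripper_force: 40.0
```

Request:
{"op": "drive_tool", "data": {"deltas": [[0,[0,0,1],0],[0,[0,0,2],0],[0,[0,0,3],0],[0,[0,0,3],0]]}}

```text
time: 7.37
tool_pos: [0.5813, 0.2749, 0.1743]
orientation: [-0.0, 0.694, 0.72, -0.0]
contact_force: [-0.3, 0.4, -0.8]
finger_gap: 0.247
gripper_force: 40.0
```

Request:
{"op": "drive_tool", "data": {"deltas": [[0,[0,0,1],0],[0,[0,0,2],0],[0,[0,0,3],0],[0,[0,0,3],0]]}}

```text
time: 7.7
tool_pos: [0.5815, 0.275, 0.1716]
orientation: [0.0, 0.694, 0.72, 0.0]
contact_force: [-0.8, -0.2, 2.7]
finger_gap: 0.245
gripper_force: 40.0
```

Request:
{"op": "drive_tool", "data": {"deltas": [[0,[0,0,1],0],[0,[0,0,2],0],[0,[0,0,2],0],[0,[0,0,2],0]]}}

```text
time: 8.03
tool_pos: [0.5815, 0.2751, 0.1697]
orientation: [0.0, 0.694, 0.72, 0.0]
contact_force: [-0.9, 0.5, 6.0]
finger_gap: 0.243
gripper_force: 40.0
```

```bash
python3 -c "
from h import *
go(.5814,.2737,.1875,92.15)"
```

```text
at 8.0333 [0.5815 0.2751 0.1697] yaw 92.15 tilt [ 3.e-04  2.e-04 -1.e+00] F [-0.9   0.47  6.  ] gap 22.1
shift [ -1.3  -0.2 -17.8] spin -0.0
```

Request:
{"op": "drive_tool", "data": {"deltas": [[0,[0,0,1],0],[0,[0,0,2],0],[0,[0,0,2.5],0],[0,[0,0,2.5],0]]}}

```text
time: 8.37
tool_pos: [0.5816, 0.275, 0.1672]
orientation: [0.0, 0.694, 0.72, 0.0]
contact_force: [-1.6, 0.0, 5.8]
finger_gap: 0.241
gripper_force: 40.0
```

Request:
{"op": "drive_tool", "data": {"deltas": [[0,[0,0,0.7],0],[0,[0,0,1.2],0],[0,[0,0,1.2],0],[0,[0,0,1.2],0]]}}

```text
time: 8.7
tool_pos: [0.5816, 0.2751, 0.1662]
orientation: [0.0, 0.694, 0.72, 0.0]
contact_force: [-2.4, -0.0, 7.9]
finger_gap: 0.246
gripper_force: 40.0
```

```bash
cat > dr.py <<'E'
from h import *
go(.5814,.2737,.1875,92.15)
for n in("top","scene"):
    p=cams.grab_frame(n); g=np.mgrid[0:480,0:640]; w=world(p,np.c_[g[1].ravel(),g[0].ravel()])
    k=(w[:,2]>.06)&(w[:,2]<.124)&(abs(w[:,1]-.22)<.04)&(w[:,0]>.4)&(w[:,0]<.6); print(n,"front x",np.percentile(w[k,0],[0.5,2]).round(4) if k.any() else None)
E
python3 dr.py
```

```text
at 8.7 [0.5816 0.2751 0.1662] yaw 92.15 tilt [ 4.e-04  3.e-04 -1.e+00] F [-2.35 -0.02  7.89] gap 22.4
shift [ -1.3  -0.2 -21.3] spin -0.0
top front x [0.5182 0.5184]
scene front x [0.5185 0.5231]
```

Request:
{"op": "drive_tool", "data": {"deltas": [[0,[0,0,0],0],[0,[0,0,0],0],[0,[0,0,0],0],[0,[0,0,0],0],[0,[0,0,0],0],[0,[0,0,0],0],[0,[0,0,0],0],[0,[0,0,0],0]]}}

```text
time: 9.47
tool_pos: [0.5816, 0.2751, 0.1662]
orientation: [0.0, 0.694, 0.72, 0.0]
contact_force: [-1.7, -0.7, 6.9]
finger_gap: 0.247
gripper_force: 40.0
```

```bash
python3 dr.py
```

```text
at 9.4667 [0.5816 0.2751 0.1662] yaw 92.15 tilt [ 4.e-04  2.e-04 -1.e+00] F [-1.69 -0.72  6.86] gap 22.5
shift [ -1.4  -0.2 -21.3] spin 0.0
top front x [0.5027 0.5029]
scene front x [0.5022 0.5078]
```

The drawer is sliding out, at about 20 mm/s. I hold the press.

Request:
{"op": "drive_tool", "data": {"deltas": [[0,[0,0,0],0],[0,[0,0,0],0],[0,[0,0,0],0],[0,[0,0,0],0],[0,[0,0,0],0],[0,[0,0,0],0],[0,[0,0,0],0],[0,[0,0,0],0]]}}

```text
time: 10.23
tool_pos: [0.5816, 0.2751, 0.1662]
orientation: [0.0, 0.694, 0.72, 0.0]
contact_force: [-1.0, -1.0, 6.6]
finger_gap: 0.248
gripper_force: 40.0
```

Request:
{"op": "drive_tool", "data": {"deltas": [[0,[0,0,0],0],[0,[0,0,0],0],[0,[0,0,0],0],[0,[0,0,0],0],[0,[0,0,0],0],[0,[0,0,0],0],[0,[0,0,0],0],[0,[0,0,0],0]]}}

```text
time: 10.9
tool_pos: [0.5816, 0.2751, 0.1662]
orientation: [0.0, 0.694, 0.72, 0.0]
contact_force: [-1.7, -0.8, 6.7]
finger_gap: 0.245
gripper_force: 40.0
```

```bash
python3 dr.py
```

```text
at 10.9 [0.5816 0.2751 0.1662] yaw 92.15 tilt [ 4.e-04  2.e-04 -1.e+00] F [-1.71 -0.77  6.72] gap 22.3
shift [ -1.3  -0.2 -21.3] spin -0.0
top front x [0.484  0.4841]
scene front x [0.4853 0.4876]
```

Request:
{"op": "drive_tool", "data": {"deltas": [[0,[0,0,0],0],[0,[0,0,0],0],[0,[0,0,0],0],[0,[0,0,0],0],[0,[0,0,0],0],[0,[0,0,0],0],[0,[0,0,0],0],[0,[0,0,0],0]]}}

```text
time: 11.67
tool_pos: [0.5816, 0.2751, 0.1662]
orientation: [0.0, 0.694, 0.72, 0.0]
contact_force: [-1.1, -0.2, 7.1]
finger_gap: 0.249
gripper_force: 40.0
```

```bash
python3 dr.py
```

```text
at 11.6667 [0.5816 0.2751 0.1662] yaw 92.15 tilt [ 5.e-04  2.e-04 -1.e+00] F [-1.1  -0.23  7.08] gap 22.6
shift [ -1.4  -0.3 -21.3] spin -0.0
top front x [0.484  0.4841]
scene front x [0.4861 0.488 ]
```

The front has stopped at x ≈ 0.484, about 45 mm out. I withdraw the dowel straight up.

Request:
{"op": "drive_tool", "data": {"deltas": [[0,[0,0,-3],0],[0,[0,0,-8],0],[0,[0,0,-16],0],[0,[0,0,-28],0],[0,[0,0,-42],0],[0,[0,0,-54],0],[0,[0,0,-58],0],[0,[0,0,-58],0]]}}

```text
time: 12.43
tool_pos: [0.5821, 0.2753, 0.2256]
orientation: [0.001, 0.694, 0.72, 0.001]
contact_force: [0.4, -0.4, -0.7]
finger_gap: 0.244
gripper_force: 40.0
```

```bash
python3 dr.py
python3 - <<'E'
from h import *
go(.4958,-.1456,.224,92.15)
p=cams.grab_frame("wrist"); hsv=cv2.cvtColor(p["frame"],cv2.COLOR_RGB2HSV)
m=hsv[...,1]>70
for row in range(256,280,2):
    x=np.nonzero(m[row,300:345])[0]+300; print(row,(x.min(),x.max()) if len(x) else None, p["depth"][row,320].round(4))
E
```

```text
at 12.4333 [0.5821 0.2753 0.2256] yaw 92.15 tilt [ 0.0024  0.001  -1.    ] F [ 0.37 -0.43 -0.74] gap 22.2
shift [-1.6 -0.8 38.1] spin 0.0
top front x [0.484  0.4841]
scene front x [0.4952 0.4962]
at 12.5333 [0.5813 0.2749 0.2238] yaw 92.15 tilt [ 1.e-04  1.e-04 -1.e+00] F [-0.6  -0.09 -0.94] gap 22.4
shift [-4.170e+02 -1.012e+02 -3.000e-01] spin -0.0
256 None 0.2866
258 None 0.2872
260 (np.int64(318), np.int64(321)) 0.2405
262 (np.int64(316), np.int64(324)) 0.2369
264 (np.int64(314), np.int64(325)) 0.2327
266 (np.int64(314), np.int64(326)) 0.2304
268 (np.int64(314), np.int64(326)) 0.2274
270 (np.int64(314), np.int64(326)) 0.224
272 (np.int64(314), np.int64(326)) 0.2214
274 (np.int64(314), np.int64(326)) 0.2175
276 (np.int64(313), np.int64(327)) 0.1943
278 (np.int64(310), np.int64(329)) 0.1918
```

Request:
{"op": "drive_tool", "data": {"deltas": [[0,[-15,-4,0],0],[0,[-45,-11,0],0],[0,[-80,-19,0],0],[0,[-115,-28,0],0],[0,[-150,-36,0],0],[0,[-185,-45,0],0],[0,[-220,-53,0],0],[0,[-255,-62,0],0]]}}

```text
time: 13.25
tool_pos: [0.5276, 0.0158, 0.2232]
orientation: [-0.0, 0.694, 0.72, -0.0]
contact_force: [0.3, 0.4, -1.5]
finger_gap: 0.245
gripper_force: 40.0
```

Request:
{"op": "drive_tool", "data": {"deltas": [[0,[-35,-9,0],0],[0,[-70,-17,0],0],[0,[-100,-24,0],0],[0,[-125,-30,0],0],[0,[-145,-35,0],0],[0,[-158,-38,0],0],[0,[-162,-39,0],0],[0,[-162,-39,0],0]]}}

```text
time: 13.92
tool_pos: [0.4953, -0.1463, 0.2233]
orientation: [-0.0, 0.694, 0.72, -0.0]
contact_force: [-0.7, 0.8, 0.3]
finger_gap: 0.246
gripper_force: 40.0
```

Request:
{"op": "drive_tool", "data": {"deltas": [[0,[0,0,20],0],[0,[0,0,45],0],[0,[0,0,65],0],[0,[0,0,75],0],[0,[0,0,75],0],[0,[0,0,75],0]]}}

```text
time: 14.42
tool_pos: [0.4961, -0.1451, 0.1489]
orientation: [-0.0, 0.693, 0.72, -0.0]
contact_force: [-0.5, -0.7, 0.2]
finger_gap: 0.245
gripper_force: 40.0
```

Run:
```python
from h import *
go(.4959,-.1454,.0742,92.15)
p=cams.grab_frame("wrist"); save(p,"w5",(250,200,410,320),5)
```

```text
at 14.4167 [ 0.4961 -0.1451  0.1489] yaw 92.19 tilt [-7.e-04  3.e-04 -1.e+00] F [-0.52 -0.66  0.17] gap 22.3
shift [-0.3 -0.2 74.7] spin 0.04
```

Request:
{"op": "drive_tool", "data": {"deltas": [[0,[-0.3,-0.2,10],0],[0,[-0.3,-0.2,19],0],[0,[-0.3,-0.2,25],0],[0,[-0.3,-0.2,31],0],[0,[-0.3,-0.2,37],0],[0,[-0.3,-0.2,43],0],[0,[-0.3,-0.2,45],0]]}}

```text
time: 15.05
tool_pos: [0.4955, -0.1458, 0.1027]
orientation: [-0.001, 0.694, 0.72, -0.0]
contact_force: [0.3, -0.2, -1.2]
finger_gap: 0.247
gripper_force: 40.0
```

Request:
{"op": "drive_tool", "data": {"deltas": [[0,[0,0,8],0],[0,[0,0,15],0],[0,[0,0,21],0],[0,[0,0,25],0],[0,[0,0,27.5],0],[0,[0,0,28.7],0],[0,[0,0,28.7],0],[0,[0,0,28.7],0]]}}

```text
time: 15.72
tool_pos: [0.496, -0.1459, 0.0752]
orientation: [0.0, 0.694, 0.72, 0.0]
contact_force: [-0.0, 0.7, 0.7]
finger_gap: 0.248
gripper_force: 40.0
```

```bash
python3 -c "
from h import *
go(.4959,-.1454,.0742,92.15)"
```

```text
at 15.7167 [ 0.496  -0.1459  0.0752] yaw 92.15 tilt [ 2.e-04 -1.e-04 -1.e+00] F [-0.01  0.68  0.75] gap 22.5
shift [ 0.5 -0.1  1. ] spin 0.0
```

Request:
{"op": "drive_tool", "data": {"deltas": [[0,[0.4,0,0.5],0],[0,[0.4,0,1],0],[0,[0.4,0,1],0],[0,[0.4,0,1],0]]}}

```text
time: 16.05
tool_pos: [0.4961, -0.1455, 0.0742]
orientation: [0.0, 0.694, 0.72, 0.0]
contact_force: [0.6, 0.9, 1.6]
finger_gap: 0.246
gripper_force: 40.0
```

Request:
{"op": "drive_tool", "data": {"deltas": [[0,[0,0,0.4],0],[0,[0,0,0.4],0],[0,[0,0,0.4],0]]}}

```text
time: 16.3
tool_pos: [0.4961, -0.1455, 0.0742]
orientation: [0.0, 0.694, 0.72, 0.0]
contact_force: [-3.7, 1.2, 9.2]
finger_gap: 0.244
gripper_force: 40.0
```

Seated: the force rose to 9 N at the stored height. I release and retreat upward.

Request:
{"op": "drive_tool", "data": {"deltas": [[30,[0,0,-0.4],0],[35,[0,0,-0.4],0],[45,[0,0,-0.4],0],[60,[0,0,-0.4],0],[65,[0,0,-0.4],0],[65,[0,0,-0.4],0],[65,[0,0,-0.4],0]]}}

```text
time: 16.88
tool_pos: [0.4959, -0.1454, 0.074]
orientation: [-0.0, 0.694, 0.72, -0.0]
contact_force: [-0.8, 0.1, 0.3]
finger_gap: 0.647
gripper_force: 0.0
```

Request:
{"op": "drive_tool", "data": {"deltas": [[65,[0,0,-10],0],[65,[0,0,-30],0],[65,[0,0,-60],0],[65,[0,0,-90],0],[65,[0,0,-120],0],[65,[-20,0,-140],0],[65,[-20,0,-140],0],[65,[-20,0,-140],0]]}}

```text
time: 17.55
tool_pos: [0.4972, -0.166, 0.2156]
orientation: [0.001, 0.694, 0.72, 0.001]
contact_force: [0.2, 0.1, -1.7]
finger_gap: 0.655
gripper_force: 0.0
```

```bash
python3 - <<'E'
from h import *
go(.5,-.1,.2,92)
p=cams.grab_frame("wrist"); save(p,"w6",(160,100,480,340),2.5)
g=np.mgrid[0:480,0:640]; d=p["depth"].ravel()>0; w=world(p,np.c_[g[1].ravel(),g[0].ravel()])[d]
k=(abs(w[:,0]-.496)<.03)&(abs(w[:,1]+.146)<.025)&(w[:,2]>.117)&(w[:,2]<.14); print(cv2.minEnclosingCircle((w[k,:2]*1000).astype(np.float32)),w[k].mean(0),k.sum())
E
python3 dr.py
```

```text
at 17.55 [ 0.4972 -0.166   0.2156] yaw 92.1 tilt [ 0.0026 -0.001  -1.    ] F [ 0.24  0.12 -1.66] gap 59.6
shift [65.9  5.2 15.5] spin 0.1
((496.28302001953125, -146.8027801513672), 11.35832405090332) [ 0.49626541 -0.14621305  0.12388955] 997
at 17.6 [ 0.4964 -0.1654  0.2142] yaw 92.11 tilt [ 4.e-04 -1.e-04 -1.e+00] F [-0.87  1.03 -0.04] gap 59.1
shift [435.7 101.1  26.7] spin -0.04
top front x [0.484  0.4841]
scene front x [0.4849 0.4874]
```

View pics/w6.png

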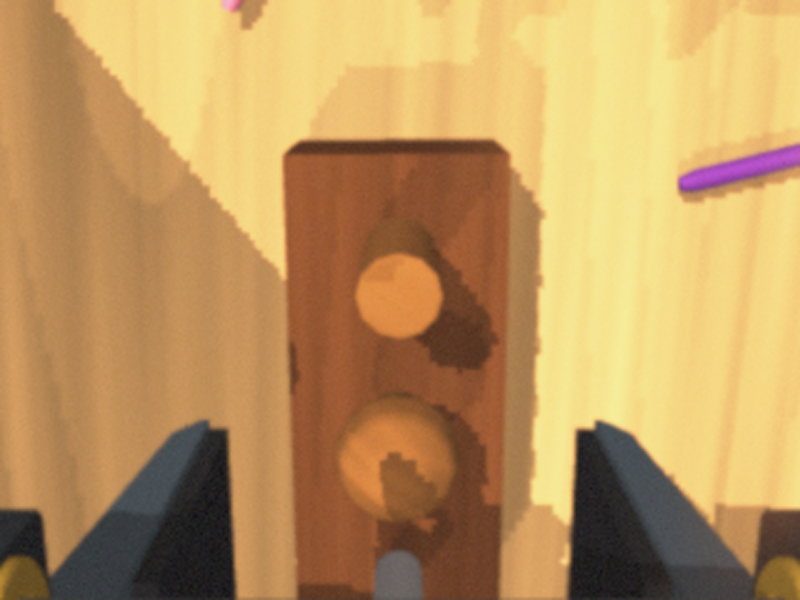

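The dowel, at crop (399,296), stands upright in its hole with its top at 0.124 m, the same as before. The awl and punch are undisturbed and the drawer is still fully out, so I hand in.

```bash
python3 -c "
from plant import arm
print(arm.job_done())"
```

```text
the job is handed in; nothing more can be done
None
```

The drawer is all the way out (about 45 mm), the dowel is back upright and fully home in its own hole, and I handed the job in at about 18 s; the pink and purple look-alikes, standing at first, were found lying on the table mid-run without any contact that I could detect, and I left them there.

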